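# Exchange the retained sample behind the reference bottles

### The job

The old retain jar stands at the back of the grey sample rack, blocked by the two oil bottles in front of it: stand both bottles aside, upright and clear of the rack on the bench, then put the old jar on the middle of the scale's steel pan to be weighed and seat the new jar, which waits on the bench near you, in the rear nest in its place. Then put each bottle back, fully seated, in the nest it came from. Keep bottles and jars upright, leave the beaker and the label roll alone, and let go of everything.

Things in the scene. Friction and masses are not known exactly. Their poses are not given: they have to be found in the camera images.
- retain_rack: Grey plastic sample rack, a flat block 148 (x) by 186 (y) by 20 mm, fixed; origin at the centre of its underside, front (-x) towards the robot. Its top has two round bottle nests, 76 mm wide and 12 mm deep, floors 8 mm above the bench, centred at x -31, y +51 and x -31, y -51 mm. One bottle stands in each at the start (which is left or right varies). Rack and scale can swap places.
- nest_rear (a point): Centre of the floor of the rack's rear nest (for a jar): round, 72 mm wide, 12 mm deep with a 2.5 mm chamfer, floor 8 mm above the bench, at x +31, y 0 mm of the rack's frame; same axes. The bench between rack, scale, new jar and beaker is free.
- pan (a point): Centre of the top of the round steel pan, 106 mm wide, of the white bench scale, 44 mm above the bench. The scale is fixed; its housing is 158 by 130 mm and 30 mm high, the pan lies 20 mm behind the middle of the housing, with a display in front.
- labelled_bottle: Filled oil bottle with a printed paper label round its middle; its origin is the centre of the underside, z up along the bottle. 68 mm across and 268 mm high; the white screw cap on top is 31 mm across and reaches from about 248 to 268 mm, below it the neck widens to the shoulder, so lift it by the cap from above. About 0.7 kg.
- plain_bottle: Filled oil bottle without a label; otherwise the same: its origin is the centre of the underside, z up along the bottle. 68 mm across and 268 mm high; the white screw cap on top is 31 mm across and reaches from about 248 to 268 mm, below it the neck widens to the shoulder, so lift it by the cap from above. About 0.7 kg.
- old_jar: Retain jar (glass, yellowish oil) that stands in the rear nest of the rack at the start; 64 mm across and 94 mm high, straight-sided, brass-coloured lid; its origin is the centre of the underside, z up. About 0.26 kg; can be gripped across the body or lid, 50 to 85 mm above its underside.
- new_jar: Retain jar just like the old one, standing alone on the bench near the robot at the start; 64 mm across and 94 mm high, straight-sided, brass-coloured lid; its origin is the centre of the underside, z up. About 0.26 kg; can be gripped across the body or lid, 50 to 85 mm above its underside.
- beaker: Bystander: clear beaker, 70 mm across, 90 mm high, under the filling nozzle, whose boom hangs 270 to 380 mm above the bench there and to the left (the machine's stand is up to 415 mm high); origin under its centre. Two loose caps, 20 mm high, lie at the bench's near edge to its right, all within x 0.30 to 0.37 m, y -0.03 to -0.14 m.
- label_roll: Bystander: roll of labels, 67 mm across, 45 mm high, on the bench to the left, beyond the beaker; origin under its centre.
There are look-alikes about, which are no part of the job. Leave any blue look-alike of the old_jar alone.

How it is judged (in metres and radians):
On the way, in this order (a step that is already met when the one before it is completed fails the run):
1. both bottles stand aside on the bench, upright, let go, off the rack (underside at bench height, more than 100 mm from the rear nest's centre) (horizontal distance between each of labelled_bottle, plain_bottle and nest_rear above 0.1 m and angle between each of labelled_bottle, plain_bottle's own z axis and vertical below 0.05 rad and height (world z) of each of labelled_bottle, plain_bottle below 0.005 m and linear speed of each of labelled_bottle, plain_bottle below 0.02 m/s and contact force between the fingers and labelled_bottle below 0.05 N and contact force between the fingers and plain_bottle below 0.05 N), for 0.2 s.
2. the old jar stands on the scale's pan and the new jar in the rear nest, both let go (horizontal distance between old_jar and pan below 0.015 m and z of old_jar in the frame of pan between -0.004 and 0.004 m and angle between each of old_jar, new_jar's own z axis and vertical below 0.05 rad and contact force between the fingers and old_jar below 0.05 N and horizontal distance between new_jar and nest_rear below 0.008 m and z of new_jar in the frame of nest_rear between -0.004 and 0.004 m and contact force between the fingers and new_jar below 0.05 N), for 0.2 s.
At the end, for the whole second after the job is handed in: The old jar stands upright on the pan within 15 mm of its centre; the new jar stands seated on the floor of the rear nest (within 8 mm of its centre, 4 mm in height); each bottle stands upright within 12 mm of where it stood at the start, in its own nest; all are let go and at rest (all of step 2 and distance of each of labelled_bottle, plain_bottle from where it was at the start of the episode below 0.012 m and angle between each of labelled_bottle, plain_bottle's own z axis and vertical below 0.05 rad and contact force between the fingers and labelled_bottle below 0.05 N and contact force between the fingers and plain_bottle below 0.05 N and linear speed of each of old_jar, new_jar, labelled_bottle, plain_bottle below 0.01 m/s); the robot touches nothing.
It fails at once if a bottle or jar tips over (more than 0.5 rad) (angle between any of labelled_bottle, plain_bottle, old_jar, new_jar's own z axis and vertical above 0.5 rad).
It fails at once if the beaker or the label roll is pushed more than 30 mm away (distance of any of beaker, label_roll from where it was at the start of the episode above 0.03 m).
It also fails if it takes over 136 s, if anything falls off the work surface, if the arm or the gripper's body presses on something with over 40 N, if the wrist force passes 120 N, or if a joint passes its speed limit or range.

### The arm

A 6-joint arm with a two-finger parallel gripper is mounted at the origin on a cart in front of the work surface, level with it; the furniture and walls round the work are solid. World frame = base frame: x ahead of the robot, y to its left, z up, the work surface at z = 0. Lengths are in m, angles in degrees, forces in N, time in s.
With the tool pointing down it reaches from about 0.4 to 0.825 m from the base axis. Payload 7 kg.
Tool frame: the origin (TCP) lies between the finger pads; the fingertips stand ctrl.nose_length ahead of it and the grasp point (between the pads) lies 2 mm behind it (ctrl.nose_length is the distance from the TCP to the fingertips, in m); z points along the fingers, y is the line along which they close (so a half turn about z gives the same grasp; the last joint's range is limited). The gripper opens to 88 mm and grips with 3 to 60 N. Pads are 19 mm wide; open, the fingers measure 130 mm over their backs; the gripper's body (78 mm by 193 mm) begins 47 mm behind the grasp point.
Start: joints at [-59.124, 20.546, 0.682, 0, -70.136, -16.507], TCP at [0.167, -0.654, 0.244] pointing down, gripper open.
Joint ranges: [-176.03, 176.03], [-82.01, 121.73], [-58.28, 71.71], [-173.87, 95.51], [-174.79, -0.11], [-173.66, 173.66]. Speed limits (degrees/s): [136.94, 136.94, 172.46, 180, 180, 180].

### API

Orientations are given as [roll, pitch, yaw] about the fixed x, y, z axes, in that order (R = Rz(yaw) Ry(pitch) Rx(roll)).
In Python, from plant import ctrl gives the robot as it stands.
- The arm moves only by the tool apply_moves, never from a script. Its argument "commands" is a list of rows, each a list of 3 entries, a list of its own where there are three numbers: the shift along the world's x, y, z in cm, then the turn about the world's z in rad, then the closure, from 0 (fully open) to 1 (shut). In form: [[[x, y, z], turn, jaw], ...]. A call has 1 to 20 rows; each row is the pose to reach, as a shift and turn from the pose commanded when the call began; what a row does not reach only later rows make up. A row lasts 1/12 s, in which the tool goes at most 41.7 mm and 7.16 degrees, less where a joint would pass 70% of its speed; a pose out of reach is approached as far as the arm can. A call with a gripper value outside its range is refused whole. The fingers move at their own pace and stop on an object; the grip force is fixed at half the most. Time passes only in rows, so rows that repeat a pose let the fingers close. It gives the time, the measured TCP pose, the force, the opening and the grip force at its end, in the units of the state.
- ctrl.get_obs(): the state, without advancing time (a new reading comes with each control period).
- ctrl.snapshot(name): name is "scene" or "side" or "wrist"; returns a dict with "img" (400x640x3 uint8, red, green, blue), "fx", "fy", "cx", "cy" (pixels), "dist_coeffs" ([k1, k2, p1, p2, k3] as OpenCV has them; the pictures are not rectified), "T" (4x4, takes a point from camera to world coordinates). Camera axes: x right, y up, looking along -z (the intrinsics and any distortion apply to the point x, -y, -z); pixel columns grow to the right and rows downward; lengths in m; the calibration is good to about 2 mm. A picture is of the moment at which its call begins. There is no depth.
- ctrl.close_job(): hands the job in; it is judged then, once.
Trained networks look in a picture, given as the dict that the camera call returned (one of the last four; its "shot" number tells which), for a name from the list of things; names that differ only in an ending like _2 or _b are one class to them, and where a whole thing is asked for, a point or a joint stands for the part that bears it (a point fixed in the world has none). Each returns a list of dicts, best first, with "score" (0 to 1); they miss things now and then, are a little off and sometimes report something else, mostly with a low value. They report only what shows in the picture. A call takes as long as a camera call. They do not tell look-alikes from the thing itself.
- ctrl.search_frame(picture, target): "at" ([column, row] in pixels, amid what is visible of it).
- ctrl.spot_point(picture, target): "at" ([column, row] in pixels: a listed point, or the origin of a listed thing).
The state is a dict: "clock": time; "joint_pos": joint angles; "qvel": joint speeds; "tau": joint torques, N m; "tool_pos": TCP position; "orientation": TCP orientation; "force": force on the tool from outside, world axes, zero at the start; "moment": the same for the moment, N m; "opening": finger opening in m; "gripper_force": force on a finger pad.
Only numpy, scipy, OpenCV 4.12 (cv2) and the standard library are available. Lean on these libraries where they do the work, as an engineer would, in place of code of your own. Each camera call takes 0.05 s, during which the arm holds its last target. There are 200 camera calls.

## Working session

There is one attempt and no reset: what is moved stays moved. The work goes in short steps, Python scripts to look and compute and a tool call to move; the robot and the scene stay as the last step left them, time stands still between calls to the robot, and variables do not carry over. Pictures are saved under pics/ and viewed, at most 14 in all, crops included, and the job is handed in when it is done.

Besides the shell and the picture viewer there is one more tool, called after "Call:" as name([rows], argument=value, ...), one row to a line, values as JSON. apply_moves: Moves the arm, as the interface text tells. Its arguments: {"type":"object","properties":{"commands":{"type":"array"}},"required":["commands"]}

```bash
ls; mkdir -p pics
cat > h.py <<'E'
from plant import ctrl
import numpy as np, cv2
def K(p): return np.array([[p["fx"],0,p["cx"]],[0,p["fy"],p["cy"]],[0,0,1.]])
def ray(p,uv):
    q=cv2.undistortPoints(np.array([[uv]],float),K(p),np.array(p["dist_coeffs"],float))[0,0]
    T=np.array(p["T"]); return T[:3,3],T[:3,:3]@np.array([q[0],-q[1],-1.])
def onz(p,uv,z):
    o,d=ray(p,uv); return o+d*(z-o[2])/d[2]
def proj(p,P):
    T=np.array(p["T"]); c=(np.array(P)-T[:3,3])@T[:3,:3]; c=c*[1,-1,-1]
    return cv2.projectPoints(c.reshape(1,3),np.zeros(3),np.zeros(3),K(p),np.array(p["dist_coeffs"],float))[0].ravel()
def tri(a,b):
    A=np.zeros((3,3));B=np.zeros(3)
    for o,d in (a,b):
        d=d/np.linalg.norm(d);M=np.eye(3)-np.outer(d,d);A+=M;B+=M@o
    return np.linalg.solve(A,B)
def save(p,n): cv2.imwrite("pics/"+n+".png",cv2.cvtColor(np.asarray(p["img"]),cv2.COLOR_RGB2BGR))
E
python3 - <<'E'
from h import *
print(ctrl.nose_length,ctrl.get_obs()["clock"])
for n in("scene","side"):
    p=ctrl.snapshot(n);save(p,n+"0");print(n,np.array(p["T"])[:3].round(3).tolist())
    for t in ["labelled_bottle","plain_bottle","old_jar","new_jar","nest_rear","pan","beaker","label_roll","retain_rack"]:
        z={"nest_rear":.008,"pan":.044,"old_jar":.008,"labelled_bottle":.008,"plain_bottle":.008}.get(t,0)
        for d in ctrl.spot_point(p,t)[:4]:
            if d["score"]>.2: print(t,np.round(d["at"]),round(d["score"],2),onz(p,d["at"],z).round(3))
E
```

```text
pics
0.017 0.0
scene [[0.617, 0.306, -0.725, -0.139], [-0.787, 0.267, -0.557, -0.638], [0.023, 0.914, 0.405, 0.447]]
labelled_bottle [334. 222.] 0.69 [ 0.594 -0.126  0.008]
plain_bottle [304. 205.] 0.95 [ 0.618 -0.023  0.008]
old_jar [252. 195.] 0.63 [0.581 0.107 0.008]
new_jar [357. 308.] 0.6 [ 0.381 -0.326  0.   ]
nest_rear [339. 205.] 0.83 [ 0.67  -0.085  0.008]
nest_rear [210. 234.] 0.73 [0.384 0.028 0.008]
pan [405. 227.] 0.92 [ 0.604 -0.286  0.044]
beaker [211. 237.] 0.63 [ 0.388  0.03  -0.   ]
label_roll [236. 217.] 0.74 [0.483 0.059 0.   ]
retain_rack [332. 214.] 0.63 [ 0.635 -0.091  0.   ]
side [[0.277, 0.652, -0.706, -0.256], [-0.961, 0.196, -0.196, -0.305], [0.011, 0.733, 0.68, 0.791]]
labelled_bottle [340. 183.] 0.56 [ 0.601 -0.127  0.008]
plain_bottle [301. 172.] 0.88 [ 0.612 -0.03   0.008]
old_jar [233. 170.] 0.68 [0.571 0.126 0.008]
old_jar [331. 162.] 0.57 [ 0.668 -0.088  0.008]
new_jar [412. 281.] 0.76 [ 0.377 -0.324  0.   ]
nest_rear [332. 159.] 0.63 [ 0.679 -0.087  0.008]
pan [412. 188.] 0.9 [ 0.591 -0.289  0.044]
beaker [239. 234.] 0.59 [0.394 0.038 0.   ]
label_roll [248. 203.] 0.62 [0.487 0.054 0.   ]
label_roll [330. 165.] 0.6 [ 0.667 -0.085  0.   ]
retain_rack [326. 172.] 0.64 [ 0.638 -0.083  0.   ]
```

View pics/scene0.png

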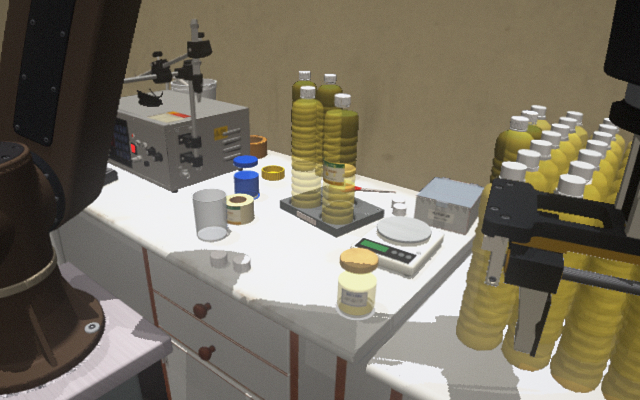

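View pics/side0.png

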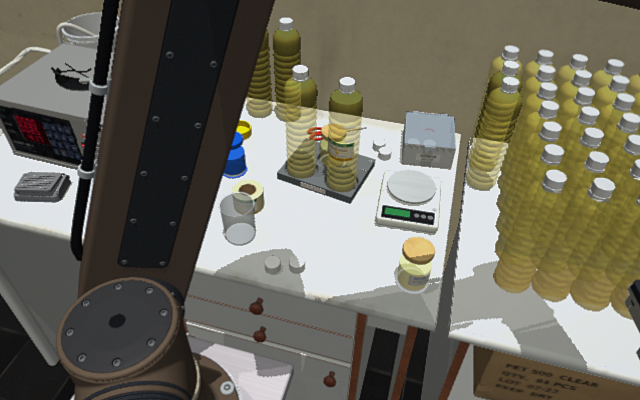

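Scene view: plain bottle in the left nest (cap 307,92), labelled one in the right nest (cap 343,102), scale pan (404,229), new jar (357,290), beaker (211,212), label roll (238,208). The old jar is hidden in the scene view and shows in the side view at (333,130).

Possible mix-ups:
- **Bottles:** the rear ones on the left at (304,75) and (330,78), and the crowd on the right.
- **Jar:** the blue one at (246,180).

I choose the two bottles in the rack, and the brass-lidded jar behind them.

Run:
```python
from h import *
o=ctrl.get_obs();print(o["orientation"],o["tool_pos"],o["force"])
a=cv2.imread("pics/scene0.png")[60:240,270:460];b=cv2.imread("pics/side0.png")[60:240,270:460]
cv2.imwrite("pics/crop.png",cv2.resize(np.hstack([a,b]),None,fx=2.1,fy=2.1,interpolation=cv2.INTER_CUBIC))
s=ctrl.snapshot("scene")
for P in[(0.615,-.027,.276),(.598,-.127,.276),(.668,-.088,.102)]: print(proj(s,P))
w=ctrl.snapshot("wrist");print(np.array(w["T"]).round(3).tolist(),w["fx"],w["cx"],w["cy"])
```

```text
[ 1.79998670e+02  1.99458453e-05 -1.65629228e+02] [ 0.1675064  -0.65386352  0.24354943] [ 0.63571116  0.01424682 -0.16776539]
[306.08197921  87.39284193]
[340.98250119  95.15136351]
[341.38819237 167.08719724]
[[-0.248, -0.937, -0.247, 0.101], [0.969, -0.24, -0.064, -0.671], [0.0, -0.255, 0.967, 0.385], [0.0, 0.0, 0.0, 1.0]] 329.76774610575933 314.9278769293319 194.14671512283272
```

View pics/crop.png

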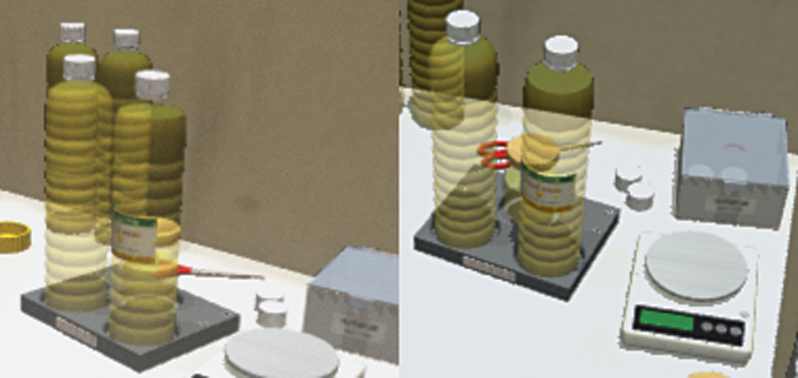

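The crop confirms the choice: both bottles stand in the grey rack, the right one with the paper label, and the brass-lidded jar is behind them. Next I compute the cap positions.

Run:
```python
from h import *
s=ctrl.snapshot("scene");d=ctrl.snapshot("side")
for n,a,b in[("plain",(308,88.6),(300.5,68)),("lab",(342.4,94.8),(347.6,80))]:
    print(n,onz(s,a,.276).round(3),onz(d,b,.276).round(3),tri(ray(s,a),ray(d,b)).round(3))
```

```text
plain [ 0.607 -0.039  0.276] [ 0.619 -0.029  0.276] [ 0.622 -0.027  0.273]
lab [ 0.603 -0.127  0.276] [ 0.602 -0.129  0.276] [ 0.599 -0.13   0.277]
```

Call:
apply_moves([
  [[0,0,4],0.11,0],
  [[0,1,8],0.22,0],
  [[2,3,11],0.33,0],
  [[5,6,13],0.44,0],
  [[8,9,13],0.55,0],
  [[11,12,13],0.66,0],
  [[14,15,13],0.77,0],
  [[17,18,13],0.88,0],
  [[20,21,13],0.99,0],
  [[23,24,13],1.1,0],
  [[26,27,13],1.15,0],
  [[29,30,13],1.15,0],
  [[31,33,13],1.15,0],
  [[33,36,13],1.15,0],
  [[35,39,13],1.15,0],
  [[37,42,13],1.15,0],
  [[39,45,13],1.15,0],
  [[41,48,13],1.15,0],
  [[42,50,13],1.15,0],
  [[42,50,13],1.15,0],
])

```text
clock: 2.87
tool_pos: [0.5893, -0.1503, 0.3727]
orientation: [180.0, 0.0, -99.5]
force: [-1.1, 0.1, -0.3]
opening: 0.0877
gripper_force: 0.0
```

Run:
```python
from h import *
w=ctrl.snapshot("wrist");save(w,"w1");print(ctrl.get_obs()["tool_pos"],ctrl.get_obs()["orientation"])
for P in[(.619,-.029,.276),(.600,-.128,.276),(.668,-.088,.102)]: print(proj(w,P).round())
```

```text
[ 0.5884046  -0.15178373  0.37299797] [ 1.79955524e+02  9.73717284e-04 -9.95651846e+01]
[304. 342.]
[306. 231.]
[264. 219.]
```

View pics/w1.png

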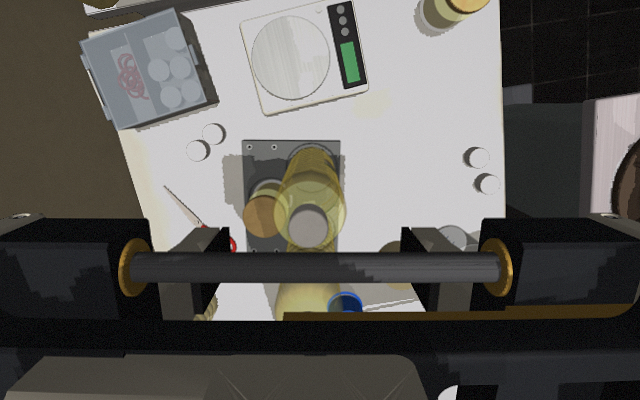

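Wrist view: labelled cap at (308,226), pan centre at (291,58), old jar's lid at about (264,214).

Run:
```python
from h import *
w=ctrl.snapshot("wrist")
print(onz(w,(308,226),.276),onz(w,(291,58),.044),onz(w,(264,214),.102),onz(w,(420,10),0))
print([onz(w,c,.02).round(3) for c in((243,141),(340,141))])
print([onz(w,c,.03).round(3) for c in((268,115),(368,88),(340,0),(242,22))])
g=cv2.cvtColor(np.asarray(w["img"]),cv2.COLOR_RGB2GRAY)
print([ (t,[(np.round(x["at"]),round(x["score"],2)) for x in ctrl.spot_point(w,t)[:2]]) for t in("pan","nest_rear")])
```

```text
[ 0.59683807 -0.13332626  0.276     ] [ 0.59760698 -0.2875607   0.044     ] [ 0.66536357 -0.09646556  0.102     ] [ 0.40699515 -0.32736725  0.        ]
[array([ 0.69 , -0.189,  0.02 ]), array([ 0.548, -0.165,  0.02 ])]
[array([ 0.645, -0.22 ,  0.03 ]), array([ 0.499, -0.233,  0.03 ]), array([ 0.521, -0.35 ,  0.03 ]), array([ 0.655, -0.346,  0.03 ])]
[('pan', [(array([288.,  60.]), 0.9)]), ('nest_rear', [])]
```

Call:
apply_moves([
  [[0.95,2.3,-1],0,0],
  [[0.95,2.3,-4],0,0],
  [[0.95,2.3,-7],0,0],
  [[0.95,2.3,-9.5],0,0],
  [[0.95,2.3,-10.8],0,0],
  [[0.95,2.3,-10.8],0,0],
  [[0.95,2.3,-10.8],0,1],
  [[0.95,2.3,-10.8],0,1],
  [[0.95,2.3,-10.8],0,1],
  [[0.95,2.3,-10.8],0,1],
  [[0.95,2.3,-10.8],0,1],
  [[0.95,2.3,-10.8],0,1],
  [[0.95,2.3,-10.8],0,1],
  [[0.95,2.3,-10.8],0,1],
])

```text
clock: 4.23
tool_pos: [0.597, -0.1308, 0.2657]
orientation: [-180.0, 0.0, -99.7]
force: [0.6, -0.1, 0.8]
opening: 0.0398
gripper_force: 0.0
```

Call:
apply_moves([
  [[0,0,0],0,1],
  [[0,0,0],0,1],
  [[0,0,0],0,1],
  [[0,0,0],0,1],
  [[0,0,0.3],0,1],
  [[0,0,1],0,1],
  [[0,0,2],0,1],
  [[0,0,3],0,1],
  [[0,0,4],0,1],
  [[0,0,4.5],0,1],
  [[0,0,4.5],0,1],
])

```text
clock: 5.15
tool_pos: [0.5977, -0.1309, 0.3127]
orientation: [-179.8, 0.0, -99.7]
force: [0.7, 0.7, -7.7]
opening: 0.0302
gripper_force: 30.0
```

Call:
apply_moves([
  [[-0.5,-0.2,0],0,1],
  [[-1.5,-0.7,0],0,1],
  [[-3,-1.4,0],0,1],
  [[-4.8,-2.2,0],0,1],
  [[-6.6,-3.1,0],0,1],
  [[-8.4,-4,0],0,1],
  [[-10.2,-4.8,0],0,1],
  [[-12,-5.6,0],0,1],
  [[-13.2,-6.2,0],0,1],
  [[-14.2,-6.7,0],0,1],
  [[-14.7,-6.9,0],0,1],
  [[-14.7,-6.9,0],0,1],
  [[-14.7,-6.9,-1.5],0,1],
  [[-14.7,-6.9,-3],0,1],
  [[-14.7,-6.9,-4.2],0,1],
  [[-14.7,-6.9,-4.8],0,1],
  [[-14.7,-6.9,-5.2],0,1],
  [[-14.7,-6.9,-5.2],0,1],
  [[-14.7,-6.9,-5.2],0,1],
])

```text
clock: 6.73
tool_pos: [0.4507, -0.1999, 0.259]
orientation: [-180.0, -0.0, -99.7]
force: [-0.1, -0.2, -6.7]
opening: 0.0299
gripper_force: 30.0
```

Call:
apply_moves([
  [[0,0,-0.1],0,1],
  [[0,0,-0.2],0,1],
  [[0,0,-0.2],0,1],
  [[0,0,-0.2],0,1],
])

```text
clock: 7.07
tool_pos: [0.4507, -0.2, 0.2576]
orientation: [-179.9, -0.0, -99.7]
force: [0.6, 0.6, -1.3]
opening: 0.0304
gripper_force: 30.0
```

Call:
apply_moves([
  [[0,0,0],0,0],
  [[0,0,0],0,0],
  [[0,0,0],0,0],
  [[0,0,0],0,0],
  [[0,0,0],0,0],
  [[0,0,0.5],0,0],
  [[0,0,3],0,0],
  [[0,0,7],0,0],
  [[0,0,10.5],0,0],
  [[2,2,11.5],0,0],
  [[5,4.5,11.5],0,0],
  [[8,7,11.5],0,0],
  [[11,9.5,11.5],0,0],
  [[13.5,12,11.5],0,0],
  [[16,14.5,11.5],0,0],
  [[16,15,11.5],0,0],
  [[16,15,11.5],0,0],
  [[16,15,11.5],0,0],
])

```text
clock: 8.57
tool_pos: [0.6099, -0.0497, 0.3715]
orientation: [180.0, -0.0, -99.7]
force: [0.4, 0.2, 0.5]
opening: 0.0874
gripper_force: 0.0
```

Run:
```python
from h import *
w=ctrl.snapshot("wrist");save(w,"w2");print(ctrl.get_obs()["tool_pos"])
print(proj(w,(.614,-.029,.276)).round(),proj(w,(.45,-.2,.268)).round())
```

```text
[ 0.60963919 -0.05027687  0.37190013]
[314. 229.] [517. -58.]
```

View pics/w2.png

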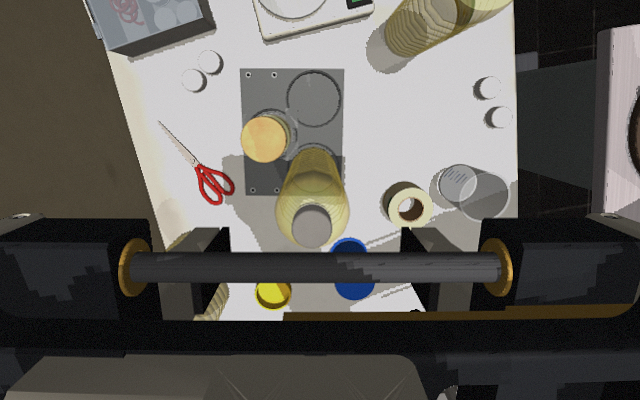

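The labelled bottle stands aside at top right. The plain cap is at (312,226), the old jar's lid at (265,138), the empty right nest at (314,98), and the blue jar at (350,270).

Run:
```python
from h import *
w=ctrl.snapshot("wrist");s=ctrl.snapshot("side")
print(onz(w,(312,226),.276),onz(w,(265,138),.102),onz(w,(314,98),.02),onz(s,(287,22),.268),onz(w,(215,300),.268))
```

```text
[ 0.615113   -0.03177517  0.276     ] [ 0.66505549 -0.09196611  0.102     ] [ 0.59718199 -0.1307266   0.02      ] [0.82628544 0.06865173 0.268     ] [0.70785895 0.02278407 0.268     ]
```

Call:
apply_moves([
  [[0.4,1.9,-1],0,0],
  [[0.4,1.9,-4],0,0],
  [[0.4,1.9,-7],0,0],
  [[0.4,1.9,-9.5],0,0],
  [[0.4,1.9,-10.6],0,0],
  [[0.4,1.9,-10.6],0,0],
  [[0.4,1.9,-10.6],0,1],
  [[0.4,1.9,-10.6],0,1],
  [[0.4,1.9,-10.6],0,1],
  [[0.4,1.9,-10.6],0,1],
  [[0.4,1.9,-10.6],0,1],
  [[0.4,1.9,-10.6],0,1],
  [[0.4,1.9,-10.6],0,1],
  [[0.4,1.9,-10.6],0,1],
  [[0.4,1.9,-10.6],0,1],
  [[0.4,1.9,-10.6],0,1],
  [[0.4,1.9,-10.6],0,1],
  [[0.4,1.9,-10.6],0,1],
  [[0.4,1.9,-10.6],0,1],
])

```text
clock: 10.3
tool_pos: [0.6142, -0.0309, 0.2657]
orientation: [-180.0, 0.0, -99.7]
force: [0.5, 0.1, 0.7]
opening: 0.0306
gripper_force: 30.0
```

Call:
apply_moves([
  [[0,0,0.3],0,1],
  [[0,0,1],0,1],
  [[0,0,2],0,1],
  [[0,0,3],0,1],
  [[0,0,4],0,1],
  [[0,0,4.5],0,1],
  [[-0.5,-0.2,4.5],0,1],
  [[-1.7,-0.7,4.5],0,1],
  [[-3.5,-1.5,4.5],0,1],
  [[-5.5,-2.4,4.5],0,1],
  [[-7.5,-3.3,4.5],0,1],
  [[-9.5,-4.2,4.5],0,1],
  [[-11.5,-5,4.5],0,1],
  [[-13.3,-5.8,4.5],0,1],
  [[-14.7,-6.4,4.5],0,1],
  [[-15.6,-6.8,4.5],0,1],
  [[-15.9,-6.9,4.5],0,1],
  [[-15.9,-6.9,4.5],0,1],
])

```text
clock: 11.8
tool_pos: [0.4547, -0.1, 0.3109]
orientation: [-179.9, 0.0, -99.8]
force: [0.3, -0.5, -8.5]
opening: 0.0303
gripper_force: 30.0
```

Call:
apply_moves([
  [[0,0,-1.5],0,1],
  [[0,0,-3],0,1],
  [[0,0,-4.2],0,1],
  [[0,0,-4.8],0,1],
  [[0,0,-5.2],0,1],
  [[0,0,-5.4],0,1],
  [[0,0,-5.4],0,1],
  [[0,0,-5.4],0,1],
])

```text
clock: 12.47
tool_pos: [0.4558, -0.0998, 0.2575]
orientation: [-179.9, 0.0, -99.7]
force: [-0.1, 0.6, -1.8]
opening: 0.0304
gripper_force: 30.0
```

Call:
apply_moves([
  [[0,0,0],0,0],
  [[0,0,0],0,0],
  [[0,0,0],0,0],
  [[0,0,0],0,0],
  [[0,0,0],0,0],
  [[0,0,0.5],0,0],
  [[0,0,3],0,0],
  [[0,0,7],0,0],
  [[0,0,10.5],0,0],
  [[3,0,10.5],0,0],
  [[7,0,10.5],0,0],
  [[11,0,10.5],0,0],
  [[15,0,10.5],0,0],
  [[18.5,0.4,9],0,0],
  [[21,0.8,6],0,0],
  [[21,0.8,2],0,0],
  [[21,0.8,-2],0,0],
  [[21,0.8,-6],0,0],
  [[21,0.8,-6],0,0],
])

```text
clock: 14.05
tool_pos: [0.6605, -0.0916, 0.1875]
orientation: [179.2, -0.1, -99.8]
force: [-2.2, -0.6, -1.8]
opening: 0.0874
gripper_force: 0.0
```

Run:
```python
from h import *
w=ctrl.snapshot("wrist");save(w,"w3");print(ctrl.get_obs()["tool_pos"])
print(proj(w,(.665,-.092,.102)).round(),proj(w,(.597,-.131,.02)).round())
s=ctrl.snapshot("side");save(s,"s3")
```

```text
[ 0.66259878 -0.09202418  0.19253353]
[307. 207.] [373. 129.]
```

View pics/w3.png

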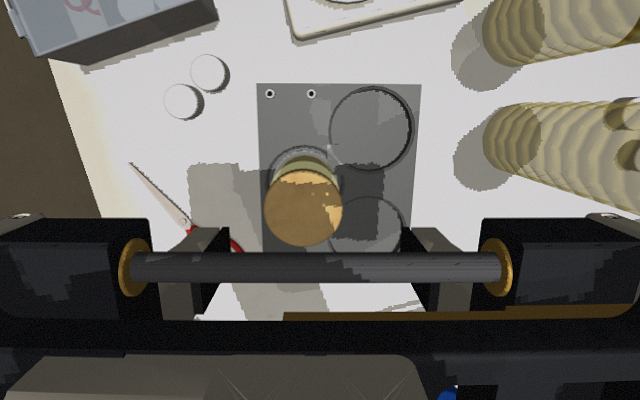

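View pics/s3.png

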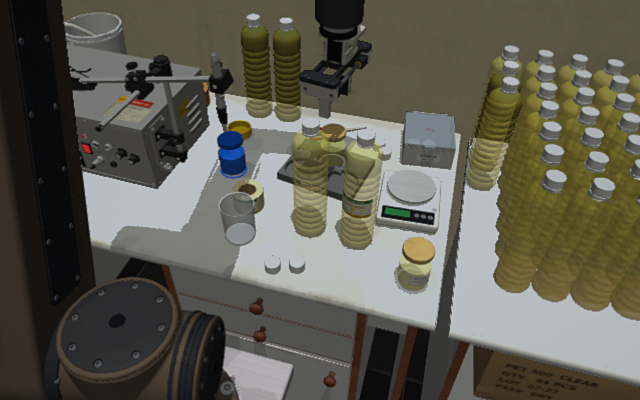

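Both bottles stand aside upright. The old jar's lid is at (303,208), which puts the jar at about (0.667, -0.092).

Call:
apply_moves([
  [[0.2,0,-3],0,0],
  [[0.2,0,-6],0,0],
  [[0.2,0,-9],0,0],
  [[0.2,0,-11],0,0],
  [[0.2,0,-12],0,0],
  [[0.2,0,-12],0,0],
  [[0.2,0,-12],0,1],
  [[0.2,0,-12],0,1],
  [[0.2,0,-12],0,1],
  [[0.2,0,-12],0,1],
  [[0.2,0,-12],0,1],
  [[0.2,0,-12],0,1],
  [[0.2,0,-12],0,1],
  [[0.2,0,-12],0,1],
])

```text
clock: 15.32
tool_pos: [0.6681, -0.0919, 0.0781]
orientation: [-179.9, 0.0, -99.7]
force: [-0.1, 0.3, 7.5]
opening: 0.0622
gripper_force: 30.0
```

Call:
apply_moves([
  [[0,0,0.5],0,1],
  [[0,0,1.5],0,1],
  [[0,0,3],0,1],
  [[0,0,5],0,1],
  [[0,0,7],0,1],
  [[0,0,8],0,1],
  [[0,0,8],0,1],
  [[0,0,8],0,1],
])

```text
clock: 15.98
tool_pos: [0.6668, -0.0917, 0.1566]
orientation: [-180.0, 0.0, -99.8]
force: [-0.2, 0.3, -3.2]
opening: 0.0623
gripper_force: 30.0
```

Run:
```python
from h import *
w=ctrl.snapshot("wrist");save(w,"w4");o=ctrl.get_obs();print(o["tool_pos"],o["opening"],o["force"],o["moment"])
s=ctrl.snapshot("side");im=np.asarray(s["img"])[40:220,220:460];cw=np.asarray(w["img"])[60:300,160:480]
c=np.hstack([cv2.resize(im,(400,300)),cv2.resize(cw,(400,300))]);save({"img":c},"c4")
```

```text
[ 0.66620652 -0.09175127  0.15556029] 0.0623128041878103 [-0.04089     0.34351574 -3.90178047] [ 0.01111708  0.17248038 -0.03526345]
```

View pics/c4.png

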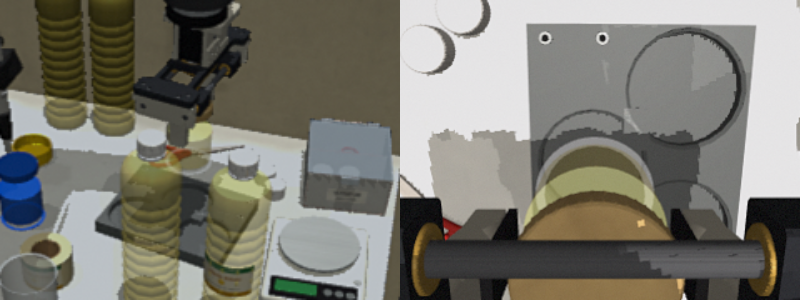

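Call:
apply_moves([
  [[0,-0.6,1],0,1],
  [[-0.5,-2,2],0,1],
  [[-1.5,-4.5,2],0,1],
  [[-2.5,-7,2],0,1],
  [[-3.5,-9.5,2],0,1],
  [[-4.5,-12,2],0,1],
  [[-5.3,-14.5,2],0,1],
  [[-6.1,-17,2],0,1],
  [[-6.7,-18.8,2],0,1],
  [[-6.9,-19.6,1],0,1],
  [[-6.9,-19.6,0],0,1],
  [[-6.9,-19.6,-1.5],0,1],
  [[-6.9,-19.6,-3],0,1],
  [[-6.9,-19.6,-3.8],0,1],
  [[-6.9,-19.6,-4.1],0,1],
  [[-6.9,-19.6,-4.1],0,1],
  [[-6.9,-19.6,-4.1],0,1],
])

```text
clock: 17.5
tool_pos: [0.5984, -0.2876, 0.1157]
orientation: [-180.0, -0.0, -99.7]
force: [0.6, 0.5, -2.4]
opening: 0.0622
gripper_force: 30.0
```

Call:
apply_moves([
  [[0,0,-0.1],0,1],
  [[0,0,-0.2],0,1],
  [[0,0,-0.25],0,1],
  [[0,0,-0.25],0,1],
])

```text
clock: 17.83
tool_pos: [0.5986, -0.2878, 0.1141]
orientation: [-179.9, -0.0, -99.7]
force: [-1.7, 0.9, 4.2]
opening: 0.0625
gripper_force: 30.0
```

Run:
```python
from h import *
o=ctrl.get_obs();print(o["tool_pos"],o["opening"],o["force"])
w=ctrl.snapshot("wrist");s=ctrl.snapshot("side")
cw=np.asarray(w["img"])[0:320,100:527];im=np.asarray(s["img"])[100:260,340:500]
save({"img":np.hstack([cv2.resize(im,(400,400)),cv2.resize(cw,(400,300))[:300] if 0 else cv2.copyMakeBorder(cv2.resize(cw,(400,300)),0,100,0,0,0)])},"c5")
```

```text
[ 0.59856784 -0.28783462  0.11412107] 0.06246896609185868 [-1.73643218  0.94751062  4.21327499]
```

View pics/c5.png

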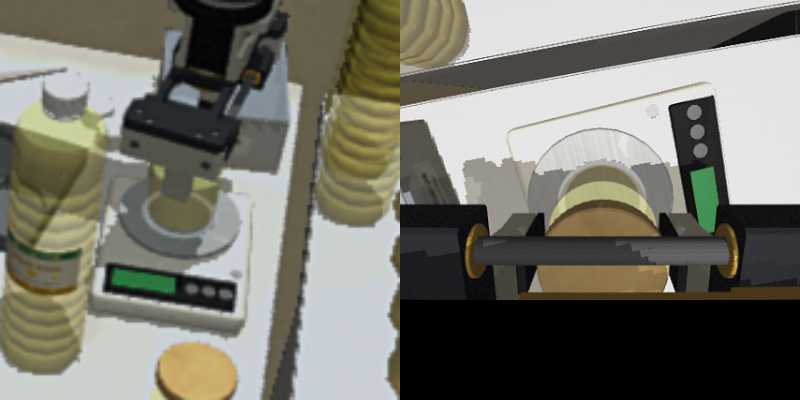

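The old jar is centred on the pan and upright. Next: release it and go to the new jar.

Call:
apply_moves([
  [[0,0,0],0,0],
  [[0,0,0],0,0],
  [[0,0,0],0,0],
  [[0,0,0],0,0],
  [[0,0,0],0,0],
  [[0,0,1],0,0],
  [[0,0,4],0,0],
  [[0,0,8],0,0],
  [[0,0,10],0,0],
  [[-3,-0.8,10],0,0],
  [[-6.5,-2,10],0,0],
  [[-10,-3,10],0,0],
  [[-13.5,-4,10],0,0],
  [[-17,-4.5,10],0,0],
  [[-20,-4.8,10],0,0],
  [[-21.8,-4.8,10],0,0],
  [[-21.8,-4.8,10],0,0],
  [[-21.8,-4.8,10],0,0],
])

```text
clock: 19.43
tool_pos: [0.3795, -0.3362, 0.2144]
orientation: [-179.9, -0.0, -99.8]
force: [0.9, 0.7, 0.5]
opening: 0.0879
gripper_force: 0.0
```

Run:
```python
from h import *
w=ctrl.snapshot("wrist");save(w,"w6");o=ctrl.get_obs();print(o["tool_pos"],o["opening"],o["force"])
print(proj(w,(.378,-.325,.094)).round(), [(np.round(x["at"]),x["score"]) for x in ctrl.spot_point(w,"new_jar")])
```

```text
[ 0.38030644 -0.33619137  0.21412089] 0.08750415486857083 [ 1.01218202  0.074565   -0.03184828]
[319. 206.] [(array([318., 184.]), 0.89)]
```

View pics/w6.png

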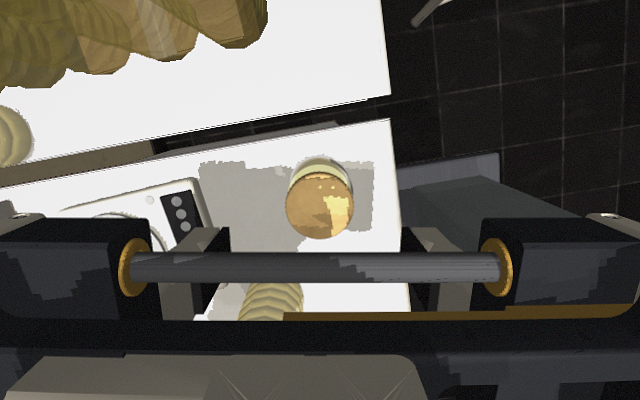

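The new jar's lid is at (320,205), which puts the jar at about (0.378, -0.3255).

Call:
apply_moves([
  [[-0.2,1.05,-2],0,0],
  [[-0.2,1.05,-5],0,0],
  [[-0.2,1.05,-8],0,0],
  [[-0.2,1.05,-11],0,0],
  [[-0.2,1.05,-13.3],0,0],
  [[-0.2,1.05,-14.4],0,0],
  [[-0.2,1.05,-14.4],0,0],
  [[-0.2,1.05,-14.4],0,1],
  [[-0.2,1.05,-14.4],0,1],
  [[-0.2,1.05,-14.4],0,1],
  [[-0.2,1.05,-14.4],0,1],
  [[-0.2,1.05,-14.4],0,1],
  [[-0.2,1.05,-14.4],0,1],
  [[-0.2,1.05,-14.4],0,1],
  [[-0.2,1.05,-14.4],0,1],
])

```text
clock: 20.78
tool_pos: [0.3783, -0.3255, 0.07]
orientation: [-179.9, -0.0, -99.7]
force: [-1.3, 2.1, 6.6]
opening: 0.0635
gripper_force: 30.0
```

Call:
apply_moves([
  [[0,0,0.5],0,1],
  [[0,0,2],0,1],
  [[0,0,5],0,1],
  [[0,0,8],0,1],
  [[0,0,11],0,1],
  [[0,0,14],0,1],
  [[0,0,16],0,1],
  [[0,0,16],0,1],
])

```text
clock: 21.45
tool_pos: [0.3798, -0.3264, 0.234]
orientation: [-179.6, -0.1, -99.7]
force: [1.7, -1.0, -2.9]
opening: 0.0638
gripper_force: 30.0
```

Call:
apply_moves([
  [[1,0.1,2],0,1],
  [[3.5,0.3,4],0,1],
  [[7,0.6,4],0,1],
  [[10.5,1,4],0,1],
  [[14,1.5,4],0,1],
  [[17.5,2,4],0,1],
  [[21,2.5,4],0,1],
  [[24,4,4],0,1],
  [[26,7,4],0,1],
  [[28,10,4],0,1],
  [[28.8,13,4],0,1],
  [[28.8,16.5,3],0,1],
  [[28.8,19.5,1],0,1],
  [[28.8,22,-2],0,1],
  [[28.8,23.4,-5],0,1],
  [[28.8,23.4,-8],0,1],
  [[28.8,23.4,-10],0,1],
  [[28.8,23.4,-11],0,1],
  [[28.8,23.4,-11],0,1],
  [[28.8,23.4,-11],0,1],
])

```text
clock: 23.12
tool_pos: [0.666, -0.0917, 0.1189]
orientation: [180.0, -0.0, -99.7]
force: [1.2, -0.7, -2.1]
opening: 0.0635
gripper_force: 30.0
```

Run:
```python
from h import *
w=ctrl.snapshot("wrist");o=ctrl.get_obs();print(o["tool_pos"],o["opening"],o["force"])
im=np.asarray(w["img"]).copy()
# predicted rim of rear nest at (.666,-.091) z .02, and jar base circle r32
tz=o["tool_pos"][2]-.069
for c,r,z,col in(((.666,-.091),.036,.02,(255,0,0)),((.666,-.091),.032,tz,(0,255,0)),((.597,-.131),.038,.02,(255,0,0)),((.615,-.031),.038,.02,(255,0,0))):
    for t in np.linspace(0,6.28,60):
        u=proj(w,(c[0]+r*np.cos(t),c[1]+r*np.sin(t),z)).round().astype(int)
        if 0<=u[0]<640 and 0<=u[1]<400: im[u[1],u[0]]=col
save({"img":cv2.resize(im[60:300,160:480],(800,600),interpolation=0)},"c7")
```

```text
[ 0.66675581 -0.09173098  0.12015011] 0.06352366125714687 [ 0.27238046  1.01138028 -1.73909535]
```

View pics/c7.png

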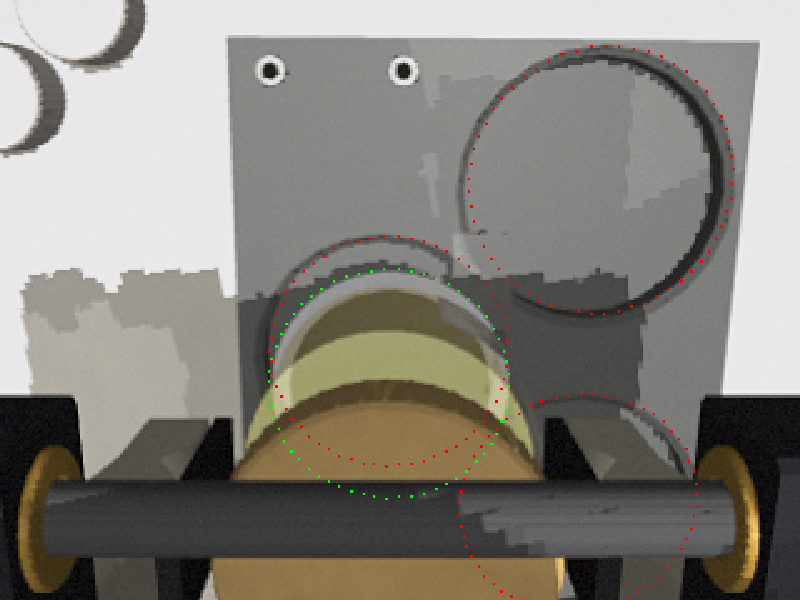

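The jar and its nest match to within about 1 mm; a shift of +1 mm in x is needed.

Call:
apply_moves([
  [[0.1,0,0],0,1],
  [[0.1,0,-1],0,1],
  [[0.1,0,-2],0,1],
  [[0.1,0,-2.8],0,1],
  [[0.1,0,-3.3],0,1],
  [[0.1,0,-3.7],0,1],
  [[0.1,0,-4],0,1],
  [[0.1,0,-4],0,1],
  [[0.1,0,-4],0,1],
])

```text
clock: 23.92
tool_pos: [0.6672, -0.0913, 0.0791]
orientation: [-180.0, 0.0, -99.7]
force: [-0.4, -0.1, -3.0]
opening: 0.0635
gripper_force: 30.0
```

Still hanging free inside the nest, so I lower it the last bit.

Call:
apply_moves([
  [[0,0,-0.1],0,1],
  [[0,0,-0.2],0,1],
  [[0,0,-0.2],0,1],
  [[0,0,-0.2],0,1],
])

```text
clock: 24.25
tool_pos: [0.6673, -0.0913, 0.0781]
orientation: [-179.9, 0.0, -99.7]
force: [-2.2, 1.3, 5.5]
opening: 0.0637
gripper_force: 30.0
```

Call:
apply_moves([
  [[0,0,0],0,0],
  [[0,0,0],0,0],
  [[0,0,0],0,0],
  [[0,0,0],0,0],
  [[0,0,0],0,0],
  [[0,0,1],0,0],
  [[0,0,4],0,0],
  [[0,0,8],0,0],
  [[0,0,12],0,0],
  [[0,0,16],0,0],
  [[0,0,20],0,0],
  [[0,0,24],0,0],
  [[0,0,28],0,0],
  [[-3,-0.1,29.5],0,0],
  [[-7,-0.3,29.5],0,0],
  [[-11,-0.5,29.5],0,0],
  [[-15,-0.7,29.5],0,0],
  [[-19,-0.85,29.5],0,0],
  [[-21.2,-0.85,29.5],0,0],
  [[-21.2,-0.85,29.5],0,0],
])

```text
clock: 25.92
tool_pos: [0.451, -0.1004, 0.3745]
orientation: [-179.8, 0.1, -99.7]
force: [0.4, -0.5, 0.2]
opening: 0.0878
gripper_force: 0.0
```

Run:
```python
from h import *
w=ctrl.snapshot("wrist");o=ctrl.get_obs();print(o["tool_pos"],o["opening"])
s=ctrl.snapshot("side")
print(proj(w,(.455,-.1,.268)).round(1))
im=np.asarray(w["img"])[60:300,160:480];i2=np.asarray(s["img"])[60:260,240:500]
save({"img":np.hstack([cv2.resize(im,(400,300)),cv2.resize(i2,(390,300))])},"c8")
```

```text
[ 0.45303576 -0.10017236  0.37431561] 0.08763583229867827
[310.5 199.1]
```

View pics/c8.png

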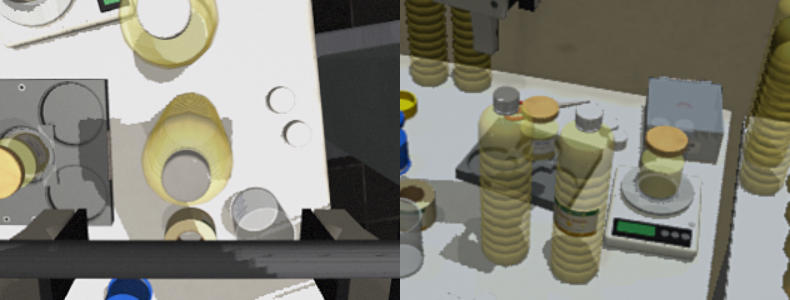

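Cap at about (309,199), as predicted. The old jar is on the pan and the new jar sits in the rear nest. Now I re-grip the plain bottle.

Call:
apply_moves([
  [[0,0,-3],0,0],
  [[0,0,-6],0,0],
  [[0,0,-9],0,0],
  [[0,0,-11],0,0],
  [[0,0,-11.5],0,0],
  [[0,0,-11.5],0,0],
  [[0,0,-11.5],0,1],
  [[0,0,-11.5],0,1],
  [[0,0,-11.5],0,1],
  [[0,0,-11.5],0,1],
  [[0,0,-11.5],0,1],
  [[0,0,-11.5],0,1],
  [[0,0,-11.5],0,1],
  [[0,0,-11.5],0,1],
  [[0,0,-11.5],0,1],
  [[0,0,-11.5],0,1],
  [[0,0,-11.5],0,1],
  [[0,0,-11.5],0,1],
  [[0,0,-11.5],0,1],
])

```text
clock: 27.6
tool_pos: [0.4552, -0.0999, 0.2572]
orientation: [-180.0, 0.0, -99.7]
force: [1.5, -0.1, -0.8]
opening: 0.0304
gripper_force: 30.0
```

Call:
apply_moves([
  [[0,0,0.3],0,1],
  [[0,0,1],0,1],
  [[0,0,2.5],0,1],
  [[0,0,4],0,1],
  [[0,0,5.3],0,1],
  [[0.5,0.2,5.3],0,1],
  [[1.7,0.7,5.3],0,1],
  [[3.5,1.5,5.3],0,1],
  [[5.5,2.4,5.3],0,1],
  [[7.5,3.3,5.3],0,1],
  [[9.5,4.2,5.3],0,1],
  [[11.5,5,5.3],0,1],
  [[13.3,5.8,5.3],0,1],
  [[14.7,6.4,5.3],0,1],
  [[15.6,6.8,5.3],0,1],
  [[15.9,6.9,5.3],0,1],
  [[15.9,6.9,5.3],0,1],
  [[15.9,6.9,5.3],0,1],
  [[15.9,6.9,5.3],0,1],
])

```text
clock: 29.18
tool_pos: [0.6132, -0.0312, 0.31]
orientation: [180.0, -0.0, -99.8]
force: [-0.6, -0.0, -7.3]
opening: 0.0303
gripper_force: 30.0
```

Call:
apply_moves([
  [[0,0,-0.5],0,1],
  [[0,0,-1.5],0,1],
  [[0,0,-2.5],0,1],
  [[0,0,-3.2],0,1],
  [[0,0,-3.7],0,1],
  [[0,0,-4.1],0,1],
  [[0,0,-4.3],0,1],
  [[0,0,-4.3],0,1],
  [[0,0,-4.3],0,1],
])

```text
clock: 29.93
tool_pos: [0.6142, -0.0309, 0.2672]
orientation: [-180.0, -0.0, -99.7]
force: [-0.4, -1.1, -7.2]
opening: 0.0302
gripper_force: 30.0
```

Call:
apply_moves([
  [[0,0,-0.1],0,1],
  [[0,0,-0.2],0,1],
  [[0,0,-0.2],0,1],
  [[0,0,-0.2],0,1],
])

```text
clock: 30.27
tool_pos: [0.6141, -0.0308, 0.2653]
orientation: [-180.0, 0.0, -99.7]
force: [-0.3, -0.9, -8.0]
opening: 0.0304
gripper_force: 30.0
```

Call:
apply_moves([
  [[0,0,-0.1],0,1],
  [[0,0,-0.1],0,1],
  [[0,0,-0.1],0,1],
])

```text
clock: 30.52
tool_pos: [0.6146, -0.0309, 0.2651]
orientation: [-179.9, 0.0, -99.7]
force: [0.7, 0.1, -0.8]
opening: 0.0304
gripper_force: 30.0
```

Call:
apply_moves([
  [[0,0,0],0,0],
  [[0,0,0],0,0],
  [[0,0,0],0,0],
  [[0,0,0],0,0],
  [[0,0,0],0,0],
  [[0,0,0.5],0,0],
  [[0,0,3],0,0],
  [[0,0,7],0,0],
  [[0,0,10.5],0,0],
  [[-2,-2,11],0,0],
  [[-4.5,-4.7,11],0,0],
  [[-7,-7.3,11],0,0],
  [[-9.5,-9.9,11],0,0],
  [[-12,-12.5,11],0,0],
  [[-14.4,-15,11],0,0],
  [[-16.4,-16.9,11],0,0],
  [[-16.4,-16.9,11],0,0],
  [[-16.4,-16.9,11],0,0],
  [[-16.4,-16.9,11],0,0],
])

```text
clock: 32.1
tool_pos: [0.4501, -0.1999, 0.3746]
orientation: [-179.9, 0.0, -99.8]
force: [0.9, -0.6, -0.3]
opening: 0.088
gripper_force: 0.0
```

Run:
```python
from h import *
w=ctrl.snapshot("wrist");o=ctrl.get_obs();print(o["tool_pos"],o["opening"])
u=proj(w,(.45,-.2,.268)).round(1);print(u)
im=cv2.cvtColor(np.asarray(w["img"]),cv2.COLOR_RGB2HSV)
y0,x0=int(u[1])-40,int(u[0])-45
c=im[y0:y0+80,x0:x0+90]; m=((c[...,1]<40)&(c[...,2]>60)).astype(np.uint8)
n,l,st,ce=cv2.connectedComponentsWithStats(m);i=1+st[1:,4].argmax();print(st[i],ce[i]+[x0,y0])
```

```text
[ 0.45040698 -0.19960692  0.37423238] 0.08761494119804024
[315.2 197.9]
[   0    0   90   80 3145] [315.97106518 208.22193959]
```

Call:
apply_moves([
  [[0,0,-3],0,0],
  [[0,0,-6],0,0],
  [[0,0,-9],0,0],
  [[0,0,-11],0,0],
  [[0,0,-11.7],0,0],
  [[0,0,-11.7],0,0],
  [[0,0,-11.7],0,1],
  [[0,0,-11.7],0,1],
  [[0,0,-11.7],0,1],
  [[0,0,-11.7],0,1],
  [[0,0,-11.7],0,1],
  [[0,0,-11.7],0,1],
  [[0,0,-11.7],0,1],
  [[0,0,-11.7],0,1],
  [[0,0,-11.7],0,1],
  [[0,0,-11.7],0,1],
  [[0,0,-11.7],0,1],
  [[0,0,-11.7],0,1],
  [[0,0,-11.7],0,1],
])

```text
clock: 33.73
tool_pos: [0.4502, -0.1999, 0.2572]
orientation: [-180.0, -0.0, -99.7]
force: [0.3, -0.6, 0.3]
opening: 0.0305
gripper_force: 30.0
```

Call:
apply_moves([
  [[0,0,0.3],0,1],
  [[0,0,1],0,1],
  [[0,0,2.5],0,1],
  [[0,0,4],0,1],
  [[0,0,5.3],0,1],
  [[0.5,0.2,5.3],0,1],
  [[1.5,0.7,5.3],0,1],
  [[3,1.4,5.3],0,1],
  [[4.8,2.2,5.3],0,1],
  [[6.6,3.1,5.3],0,1],
  [[8.4,4,5.3],0,1],
  [[10.2,4.8,5.3],0,1],
  [[12,5.6,5.3],0,1],
  [[13.2,6.2,5.3],0,1],
  [[14.2,6.7,5.3],0,1],
  [[14.7,6.9,5.3],0,1],
  [[14.7,6.9,5.3],0,1],
  [[14.7,6.9,5.3],0,1],
  [[14.7,6.9,5.3],0,1],
])

```text
clock: 35.32
tool_pos: [0.5962, -0.1313, 0.3101]
orientation: [180.0, -0.0, -99.8]
force: [-0.2, -1.3, -7.7]
opening: 0.0301
gripper_force: 30.0
```

Call:
apply_moves([
  [[0,0,-0.5],0,1],
  [[0,0,-1.5],0,1],
  [[0,0,-2.5],0,1],
  [[0,0,-3.2],0,1],
  [[0,0,-3.7],0,1],
  [[0,0,-4.1],0,1],
  [[0,0,-4.3],0,1],
  [[0,0,-4.4],0,1],
  [[0,0,-4.4],0,1],
  [[0,0,-4.4],0,1],
])

```text
clock: 36.15
tool_pos: [0.5972, -0.1309, 0.2664]
orientation: [-180.0, -0.0, -99.7]
force: [-0.2, 0.3, -7.7]
opening: 0.0306
gripper_force: 30.0
```

Call:
apply_moves([
  [[0,0,-0.1],0,1],
  [[0,0,-0.2],0,1],
  [[0,0,-0.2],0,1],
  [[0,0,-0.2],0,1],
])

```text
clock: 36.48
tool_pos: [0.5976, -0.131, 0.2652]
orientation: [-179.9, -0.0, -99.7]
force: [0.9, 0.5, -0.5]
opening: 0.0301
gripper_force: 30.0
```

Seated. Release, retreat up and then towards the robot.

Call:
apply_moves([
  [[0,0,0],0,0],
  [[0,0,0],0,0],
  [[0,0,0],0,0],
  [[0,0,0],0,0],
  [[0,0,0],0,0],
  [[0,0,0.5],0,0],
  [[0,0,3],0,0],
  [[0,0,7],0,0],
  [[0,0,10.5],0,0],
  [[-2,-1.5,11],0,0],
  [[-4,-4,11],0,0],
  [[-7,-6,11],0,0],
  [[-10,-8,11],0,0],
  [[-12,-11,11],0,0],
  [[-14,-14,11],0,0],
  [[-14,-14,11],0,0],
  [[-14,-14,11],0,0],
  [[-14,-14,11],0,0],
])

```text
clock: 37.98
tool_pos: [0.4569, -0.271, 0.3745]
orientation: [-180.0, 0.0, -99.8]
force: [-0.4, -0.0, 0.2]
opening: 0.0874
gripper_force: 0.0
```

Run:
```python
from h import *
o=ctrl.get_obs();print(o["clock"],o["tool_pos"],o["opening"])
s=ctrl.snapshot("side");w=ctrl.snapshot("scene")
i2=np.asarray(s["img"])[50:250,240:500];i1=np.asarray(w["img"])[60:300,220:480]
save({"img":np.hstack([cv2.resize(i2,(400,308)),cv2.resize(i1,(334,308))])},"c9")
```

```text
37.9833 [ 0.45693348 -0.27104247  0.37446531] 0.08742541047028028
```

View pics/c9.png

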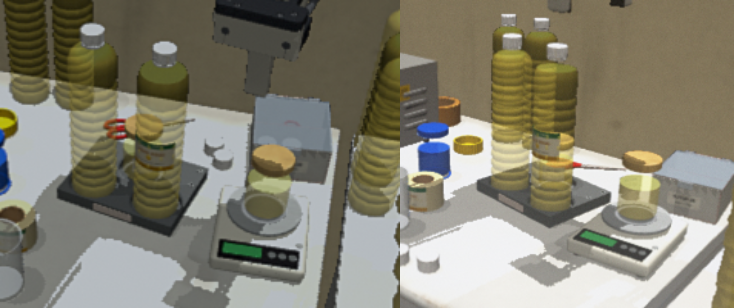

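The picture shows both bottles upright in their own nests, the new jar behind them, the old jar on the pan, and the gripper clear of everything.

```bash
python3 -c "
from plant import ctrl
print(ctrl.close_job())"
```

```text
the job is handed in; nothing more can be done
None
```

I handed the job in at about 38 s: the last picture shows the old jar on the scale pan, the new jar in the rear nest, and both bottles upright in their own nests with everything let go. The hand-in call returned no verdict.

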